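# Scan the tin and hold the bread bin open

### The job

Book the tin in and get the bread bin ready for it: first turn the tin on the spot, upright on the scanner's plate, until its label squarely faces the scanner's window, and let go of it. Then lift the bread bin's lid, which falls shut by itself, by its bar and hold it still, open at 45 degrees, so that a colleague can reach in; finish while still holding it there. Leave the mug, the tape dispenser and the small carton where they are.

Things in the scene. Friction and masses are not known exactly. Their poses are not given: they have to be found in the camera images.
- tin_center (a point): Centre, half-way up, of the loose upright tin: plain metal cylinder, diameter 60 mm, height 105 mm, about 0.3 kg. z points up, its +x out through the middle of its one label (paper panel with dark bars, 62 mm tall, about 70 degrees wide). A dark flat tab on its white lid (14 mm wide, 8 mm high) runs from the middle to the rim above the label. Starts turned any way but towards the scanner.
- tin_label (a point): Point on the tin's surface at the middle of the label, 30 mm from the tin's axis, half-way up.
- scanner: Fixed scanner: grey plate (130 mm along x, 120 mm along y, 6 mm thick) with a black upright block (50 mm thick, 85 mm high) at its end. Origin on the counter, 40 mm before the block's face; +x points level from plate to block. The tin starts on the plate, 70 to 85 mm before the block's face. The label faces the window when the tin's +x points the same way as the scanner's +x.
- scanner_window (a point): Middle of the window on the block's plate-side face, 50 mm above the counter.
- lid_bar (a point): Middle of the lid's handle, a round steel bar 10 mm thick, 100 mm long, parallel to the hinge. Lid shut: 180 mm above the counter, 37 mm above the lid's top face, 140 mm level from the hinge line and 50 mm above it. Can be pinched from above across its thickness; being round it turns between the fingers as the lid swings.
- bin_hinge (a point): Middle of the lid's hinge line, 130 mm above the counter, on the rim of the fixed steel bread bin (170 mm deep, 200 mm wide, 130 mm high) on the side away from the robot. Its +x axis points level from the bar side to the hinge side, y runs along the hinge line, z up.
- lid (a joint): Opening angle in rad of the wooden lid (180 mm deep, 206 mm wide, 12 mm thick, about 0.45 kg): 0 shut, 0.785 is 45 degrees, stop at 1.2. It grows as the bar side is lifted, the bar moving up and towards the hinge side. No catch: let go at any angle, it falls shut. Holding it takes about 3 to 5 N upwards at the bar.
- mug: Bystander: white mug, 80 mm across, 90 mm high; origin at its underside.
- tape: Bystander: desk tape dispenser, 130 x 55 mm, 85 mm high; origin at its underside.
- carton: Bystander: small lidded carton, 92 x 92 mm, 64 mm high; origin at its underside.
There are look-alikes about, which are no part of the job. There is more than one size of the scanner; the job needs the largest.

How it is judged:
By the outcome, as a careful person would: the job done as asked, in the order asked, and still so for the second after the job is handed in, while the arm keeps its last pose, push and grip.
It also fails if it takes over 64 s, if anything falls off the work surface, if the arm or the gripper's body presses on something with over 40 N, if the wrist force passes 120 N, or if a joint passes its speed limit or range.

### The arm

A 6-joint arm with a two-finger parallel gripper is mounted at the origin on the work surface. World frame = base frame: x ahead of the robot, y to its left, z up, the work surface at z = 0. Lengths are in mm, angles in rad, forces in N, time in s.
With the tool pointing down it reaches from about 350 to 775 mm from the base axis. Payload 5.5 kg.
Tool frame: the origin (TCP) lies midway between the tips of the shut fingers; the grasp point (between the pads) lies 19 mm behind it; z points along the fingers, y is the line along which they close (so a half turn about z gives the same grasp; the last joint's range is limited). The gripper opens to 85 mm and grips with 20 to 120 N. Pads are 22 mm wide; open, the fingers measure 114 mm over their backs; the gripper's body (76 mm by 85 mm) begins 54 mm behind the grasp point. The pads swing forward as they close: fully open they stand 13 mm farther back than shut.
Start: joints at [1.113, 0.313, 0.046, 1.304, 0, 1.431], TCP at [179.7, 546.242, 231.323] pointing down, gripper open.
Joint ranges: [-2.76, 2.76], [-0.86, 1.69], [-1.03, 1.26], [-2.2, 2.34], [-1.47, 1.5], [-3.14, 3.14]. Speed limits (rad/s): [2.57, 2.57, 3.14, 3.14, 3.14, 3.14].

### API

Orientations are given as a unit quaternion [w, x, y, z].
In Python, from plant import robot gives the robot as it stands.
- The arm moves only by the tool jog_arm, never from a script. Its argument "motion" is one flat list of numbers, 4 for each row, row after row: the shift along the tool's x, y, z in cm, then the turn about the tool's z in degrees. A call has 1 to 12 rows; each row is the pose to reach, as a shift and turn from the pose commanded when the call began, along the tool's axes at that moment; what a row does not reach only later rows make up. A row lasts 1/8 s, in which the tool goes at most 62.5 mm and 10.7 degrees, less where a joint would pass 70% of its speed; a pose out of reach is approached as far as the arm can. A call with a gripper value outside its range is refused whole. "jaw" is the finger opening in cm, from 0 to 8.54, set as the call begins (left out, the last holds). The fingers move at their own pace and stop on an object; the grip force is fixed at half the most. Time passes only in rows, so rows that repeat a pose let the fingers close. It gives the time, the measured TCP pose, the force, the opening and the grip force at its end, in the units of the state.
- robot.sense(): the state, without advancing time (a new reading comes with each control period).
- robot.get_image(name): name is "scene" or "top" or "wrist"; returns a dict with "color" (400x640x3 uint8, red, green, blue), "z_map" (400x640 float32, mm along the optical axis (not along the pixel's ray), 0 where there is no reading), "fx", "fy", "cx", "cy" (pixels), "R" (3x3) and "t" (3): a world point X has camera coordinates R X + t. Camera axes: x right, y down, z forward; pixel columns grow to the right and rows downward; lengths in mm; the calibration is good to about 2 mm. A picture is of the moment at which its call begins.
- robot.job_done(): hands the job in; it is judged then, once.
Trained networks look in a picture, given as the dict that the camera call returned (one of the last four; its "shot" number tells which), for a name from the list of things; names that differ only in an ending like _2 or _b are one class to them, and where a whole thing is asked for, a point or a joint stands for the part that bears it (a point fixed in the world has none). Each returns a list of dicts, best first, with "confidence" (0 to 1); they miss things now and then, are a little off and sometimes report something else, mostly with a low value. They report only what shows in the picture. A call takes as long as a camera call. They do not tell look-alikes from the thing itself.
- robot.silhouettes(picture, target): "region" (400x640 bool, what is visible of it) and "rect" ([centre column, centre row, width, height] in pixels, round what is visible of it).
The state is a dict: "clock": time; "qpos": joint angles; "qd": joint speeds; "tau": joint torques, N m; "position": TCP position; "ee_rot": TCP orientation; "ft_force": force on the tool from outside, world axes, zero at the start; "moment": the same for the moment, N m; "grip_width": opening from 0.0 (shut) to 1.0 (fully open); "grip_force": force on a finger pad.
Only numpy, scipy, OpenCV 4.12 (cv2) and the standard library are available. Lean on these libraries where they do the work, as an engineer would, in place of code of your own. Each camera call takes 0.05 s, during which the arm holds its last target. There are 200 camera calls.

## Working session

There is one attempt and no reset: what is moved stays moved. The work goes in short steps, Python scripts to look and compute and a tool call to move; the robot and the scene stay as the last step left them, time stands still between calls to the robot, and variables do not carry over. Pictures are saved under pics/ and viewed, at most 10 in all, crops included, and the job is handed in when it is done.

Besides the shell and the picture viewer there is one more tool, called after ">>>" as name(argument=value, ...), one argument or row to a line, values as JSON. jog_arm: Moves the arm, as the interface text tells. Its arguments: {"type":"object","properties":{"motion":{"type":"array"},"jaw":{"type":"number"}},"required":["motion"]}

```bash
mkdir -p pics
cat > h.py <<'E'
import numpy as np,cv2
from plant import robot
def px2w(p,u,v,z=None):
    z=p['z_map'][int(v),int(u)] if z is None else z
    c=np.array([(u-p['cx'])*z/p['fx'],(v-p['cy'])*z/p['fy'],z])
    return np.array(p['R']).T@(c-np.array(p['t']))
def cloud(p,m=None):
    z=p['z_map'];v,u=np.nonzero((z>0)&(np.ones_like(z,bool) if m is None else m))
    zz=z[v,u];c=np.stack([(u-p['cx'])*zz/p['fx'],(v-p['cy'])*zz/p['fy'],zz],1)
    return (c-np.array(p['t']))@np.array(p['R']),u,v
def save(n,im): cv2.imwrite('pics/'+n,cv2.cvtColor(im,cv2.COLOR_RGB2BGR))
E
python3 - <<'E'
from h import *
a=robot.get_image('scene');b=robot.get_image('top')
im=np.vstack([a['color'],b['color']]);save('a.png',cv2.resize(im,(480,600),interpolation=cv2.INTER_AREA))
for n,p in(('scene',a),('top',b)):
  for t in('tin_center','scanner','lid','lid_bar','mug','tape','carton'):
    for d in robot.silhouettes(p,t):
      X,_,_=cloud(p,d['region'])
      if len(X): print(n,t,round(d['confidence'],2),np.round(d['rect']),np.round(np.median(X,0)),np.round(np.percentile(X[:,2],97)))
print(robot.sense())
E
```

```text
scene tin_center 0.63 [342. 175.  14.  22.] [533. 218. 101.] 123.0
scene scanner 0.78 [383. 221.  41.  30.] [777. 192.  12.] 68.0
scene scanner 0.69 [382. 164.  30.  27.] [624. 403.  24.] 70.0
scene scanner 0.68 [344. 190.  39.  34.] [607. 187.  55.] 92.0
scene lid 0.73 [262. 241.  75.  62.] [ 546. -243.  146.] 182.0
scene lid_bar 0.68 [263. 241.  72.  60.] [ 546. -242.  146.] 182.0
scene lid_bar 0.27 [348. 191.  40.  33.] [606. 187.  59.] 92.0
scene mug 0.69 [355. 243.  20.  33.] [764.  15.  56.] 94.0
scene tape 0.94 [186. 277.  44.  25.] [ 412. -491.   42.] 86.0
scene carton 0.76 [351. 134.  20.  26.] [383. 455.  65.] 73.0
scene carton 0.71 [262. 249.  78.  80.] [ 567. -254.  144.] 152.0
top tin_center 0.56 [246. 214.  21.  27.] [518. 230. 111.] 119.0
top tin_center 0.19 [472. 253.  38.  39.] [ 394. -477.   45.] 83.0
top scanner 0.81 [189. 195.  41.  52.] [597. 421.   5.] 64.0
top scanner 0.65 [254. 207.  52.  71.] [568. 205.   8.] 88.0
top scanner 0.62 [260. 143.  33.  46.] [775. 199.   6.] 64.0
top lid 0.82 [398. 207.  81.  69.] [ 538. -233.  142.] 177.0
top lid_bar 0.77 [398. 20
[... 217 characters left out ...]
{'clock': 0.8, 'qpos': array([1.11341480e+00, 3.13207398e-01, 4.61201306e-02, 1.30362434e+00,
       1.90344247e-05, 1.43119840e+00]), 'qd': array([-8.61828956e-05, -1.50603665e-03,  2.03463271e-04,  4.12875182e-04,
       -7.08408777e-04,  5.35833597e-04]), 'tau': array([ 1.67705435e-03, -4.80388784e+01,  2.98794436e+01, -1.44829137e-04,
        1.25789700e-05,  4.62954155e-07]), 'position': array([179.68631014, 546.24602547, 231.3272159 ]), 'ee_rot': array([3.36025078e-06, 1.58224063e-01, 9.87403233e-01, 4.32841615e-05]), 'ft_force': array([ 1.20157446, -0.71688597,  0.03117022]), 'moment': array([-0.00073223,  0.03209272, -0.01806276]), 'grip_force': 0.0, 'grip_width': 1.0000124723828392}
```

View pics/a.png

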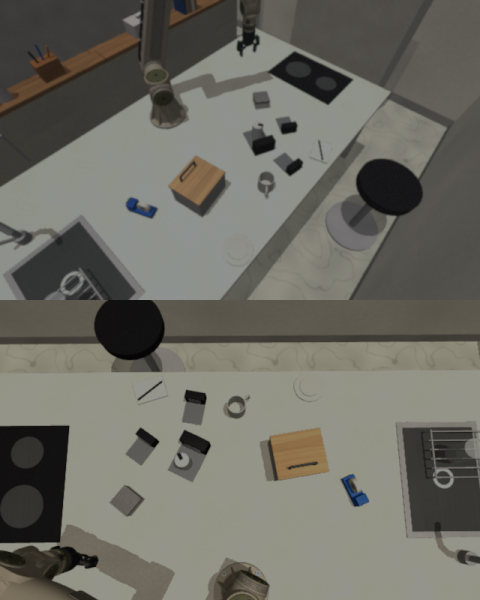

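Run:
```python
from h import *
b=robot.get_image('top');a=robot.get_image('scene')
c1=cv2.resize(b['color'][120:300,150:450],(800,480),interpolation=cv2.INTER_CUBIC)
save('b.png',c1)
X,u,v=cloud(b)
# tin top
m=(np.abs(X[:,0]-520)<50)&(np.abs(X[:,1]-228)<50)&(X[:,2]>105)
T=X[m];print('tin top',T.mean(0),T[:,:2].min(0),T[:,:2].max(0),len(T))
# scanner block
m=(np.abs(X[:,0]-580)<110)&(np.abs(X[:,1]-205)<90)&(X[:,2]>82)&(X[:,2]<97)
r=cv2.minAreaRect(X[m][:,:2].astype(np.float32));print('block',r,cv2.boxPoints(r))
m=(np.abs(X[:,0]-560)<130)&(np.abs(X[:,1]-205)<130)&(X[:,2]>3.5)&(X[:,2]<9)
r=cv2.minAreaRect(X[m][:,:2].astype(np.float32));print('plate',r,cv2.boxPoints(r))
# lid
m=(np.abs(X[:,0]-540)<170)&(np.abs(X[:,1]+235)<170)&(X[:,2]>120)&(X[:,2]<158)
r=cv2.minAreaRect(X[m][:,:2].astype(np.float32));print('lid',r,cv2.boxPoints(r))
for p in(a,b):
  X,u,v=cloud(p)
  m=(np.abs(X[:,0]-540)<170)&(np.abs(X[:,1]+235)<170)&(X[:,2]>168)&(X[:,2]<200)
  r=cv2.minAreaRect(X[m][:,:2].astype(np.float32));print('bar',r,X[m].mean(0),m.sum())
```

```text
tin top [521.29328105 234.17488199 113.02476245] [492.53983386 205.78853397] [551.68759658 264.36728413] 311
block ((559.9329833984375, 209.73023986816406), (119.20291900634766, 150.28866577148438), 64.71058654785156) [[466.52917 187.94186]
 [602.4144  123.73993]
 [653.3368  231.51862]
 [517.45154 295.72055]]
plate ((560.0194702148438, 203.06021118164062), (256.5589599609375, 257.642822265625), 89.34893035888672) [[429.74872  76.25282]
 [687.37494  73.32521]
 [690.2902  329.8676 ]
 [432.664   332.79523]]
lid ((539.0784912109375, -234.71055603027344), (180.18515014648438, 206.9716033935547), 9.085814476013184) [[ 433.77454 -146.75003]
 [ 466.45813 -351.12476]
 [ 644.38245 -322.67108]
 [ 611.69885 -118.29636]]
bar ((490.1658630371094, -242.8094940185547), (10.980979919433594, 109.00223541259766), 10.26894760131836) [ 490.90687215 -245.1553554   184.88716544] 97
bar ((487.7727966308594, -242.83082580566406), (10.116225242614746, 108.57823944091797), 9.32913589477539) [ 487.38074158 -242.1727721   182.17631278] 133
```

View pics/b.png

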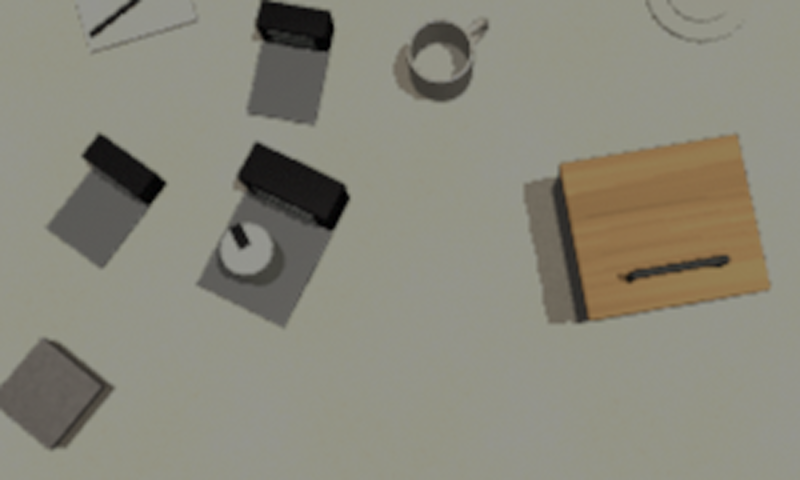

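The top view crop shows three scanners: (105,200), (290,65) and (275,235). The last is the largest, and the tin stands on it with its tab at about (238,237). The bin with its bar is at (675,268). I'm moving above the tin for a close crop.

>>> jog_arm(
  motion=[-10,-4.5,-4,-10,-20,-9,-7,-20,-30,-13.5,-7,-30,-36,-16,-7,-38,-41,-18.5,-7,-44,-42.2,-19,-7,-46,-42.2,-19,-7,-46,-42.2,-19,-7,-46,-42.2,-19,-7,-46,-42.2,-19,-7,-46],
  jaw=8.5,
)

```text
clock: 2.15
position: [520.9, 233.9, 301.2]
ee_rot: [-0.0, -0.24, 0.971, 0.0]
ft_force: [-0.4, -0.5, 1.1]
grip_width: 0.996
grip_force: 0.0
```

```bash
cat > m.py <<'E'
from h import *
import sys
p=robot.get_image('wrist');save(sys.argv[1],p['color'])
X,u,v=cloud(p)
def rect(m,n):
  pts=X[m][:,:2].astype(np.float32)
  if len(pts)<20: print(n,len(pts));return
  r=cv2.minAreaRect(pts);b=cv2.boxPoints(r)
  print(n,len(pts),np.round(r[0],1),np.round(r[1],1),'ang',round(r[2],1))
near=np.hypot(X[:,0]-521,X[:,1]-234)<45
m=near&(X[:,2]>100)&(X[:,2]<130)
if m.sum()>20:
  c,r=cv2.minEnclosingCircle(X[m][:,:2].astype(np.float32));print('tin',c,r,np.median(X[m][:,2]))
  g=p['color'][v,u].max(1);C=np.array(c)
  t=m&(g<90)&(np.hypot(*(X[:,:2]-C).T)<28);q=X[t][:,:2]-C
  print('tab',t.sum(),q.mean(0),'ang',np.degrees(np.arctan2(*q.mean(0)[::-1])))
far=np.hypot(X[:,0]-521,X[:,1]-234)>40
s=np.hypot(X[:,0]-570,X[:,1]-210)<130
rect(far&s&(X[:,2]>80)&(X[:,2]<92),'block')
print(robot.sense()['position'],robot.sense()['ee_rot'],robot.sense()['clock'])
E
python3 m.py c.png
```

```text
tin (525.1221313476562, 235.58859252929688) 30.26061248779297 115.33438260924997
tab 243 [13.09106538  6.20952877] ang 25.3765449048545
block 2984 [608.6 190.1] [119.3  49.8] ang 63.4
[520.45906896 234.42982487 301.26247734] [-2.49159928e-04 -2.40510172e-01  9.70646566e-01  1.97107864e-04] 2.2
```

View pics/c.png

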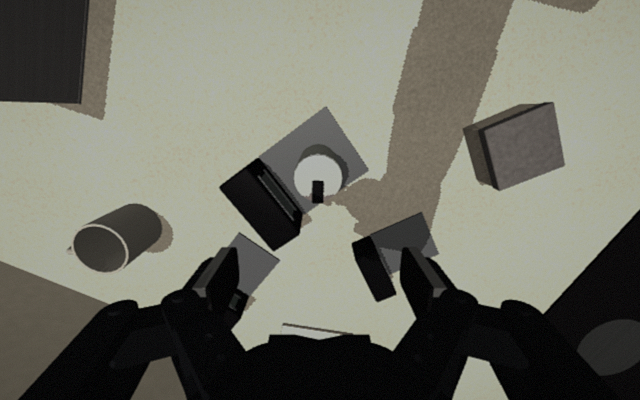

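The wrist view shows the chosen scanner's block at (260,203), with the tin's lid at (318,175) and its tab at (318,190). The block measures 119×50 mm, so it is the largest. Next I'll refine the angles.

```bash
cat > ang.py <<'E'
from h import *
def plane(p,u,v,z0):
  R=np.array(p['R']);t=np.array(p['t']);o=-R.T@t
  d=np.stack([(u-p['cx'])/p['fx'],(v-p['cy'])/p['fy'],np.ones(len(u))],1)@R
  return (o+d*((z0-o[2])/d[:,2])[:,None])[:,:2]
import sys
cx,cy=float(sys.argv[1]),float(sys.argv[2])
for n in sys.argv[3:]:
  p=robot.get_image(n);g=p['color'].max(2)
  v,u=np.mgrid[:400,:640].reshape(2,-1)
  L=plane(p,u,v,111);w=(np.hypot(L[:,0]-cx,L[:,1]-cy)<30)
  gg=g[v,u];print(n,'white lvl',np.percentile(gg[w],[5,50,90]))
  th=(np.percentile(gg[w],3)+np.percentile(gg[w],80))/2
  # lid centre: ellipse of white + tab
  near=np.hypot(L[:,0]-cx,L[:,1]-cy)<40
  wh=near&(gg>0.8*np.percentile(gg[w],80))
  pl=p['z_map'][v,u]; X,uu,vv=cloud(p)
  T=plane(p,u,v,119);d=w&(gg<th)&(np.hypot(L[:,0]-cx,L[:,1]-cy)<27)
  lab=np.zeros((400,640),np.uint8);lab[v[d],u[d]]=1
  k,im,st,_=cv2.connectedComponentsWithStats(lab)
  i=1+st[1:,4].argmax();q=d&(im[v,u]==i)
  P=T[q];r=cv2.minAreaRect(P.astype(np.float32));c=P.mean(0)
  ev,E=np.linalg.eigh(np.cov((P-c).T));a=E[:,1]
  print(n,'tab',q.sum(),c,'rect',r,'pca',np.degrees(np.arctan2(a[1],a[0]))%180)
  s=(np.abs(X[:,2]-87)<6)&(np.hypot(X[:,0]-608,X[:,1]-190)<75)&(np.hypot(X[:,0]-cx,X[:,1]-cy)>42)
  print('block',cv2.minAreaRect(X[s][:,:2].astype(np.float32)))
E
python3 ang.py 524 235.3 wrist top
```

```text
wrist white lvl [ 15. 177. 179.]
wrist tab 200 [536.31010053 240.64531051] rect ((536.3231811523438, 240.74510192871094), (21.4334716796875, 14.683180809020996), 27.846073150634766) pca 26.631594147681767
block ((608.738037109375, 190.07318115234375), (119.07508087158203, 49.717529296875), 63.47004699707031)
top white lvl [ 26.4 153.  154. ]
top tab 36 [536.54429465 240.67174224] rect ((536.5189208984375, 239.792724609375), (23.85816764831543, 14.017770767211914), 34.01066207885742) pca 31.529683156800672
block ((605.557861328125, 189.14332580566406), (119.90007781982422, 49.62250518798828), 62.417991638183594)
```

>>> jog_arm(
  motion=[-0.3,-0.1,6,0,-0.3,-0.1,12,0,-0.3,-0.1,17,0,-0.3,-0.1,17,0,-0.3,-0.1,17,0],
)

```text
clock: 2.92
position: [525.1, 235.3, 133.5]
ee_rot: [0.001, -0.241, 0.971, 0.0]
ft_force: [-0.7, 0.5, 1.0]
grip_width: 0.997
grip_force: 0.0
```

```bash
python3 m.py d.png
```

```text
tin (524.5366821289062, 235.25103759765625) 30.086835861206055 115.2560847841576
tab 848 [12.13946072  5.82071688] ang 25.617124855265843
block 6208 [607.8 190. ] [118.9  50. ] ang 63.3
[525.91159716 235.43034999 134.21969894] [ 2.28658810e-03 -2.40582461e-01  9.70626003e-01  1.13791526e-04] 2.975
```

View pics/d.png

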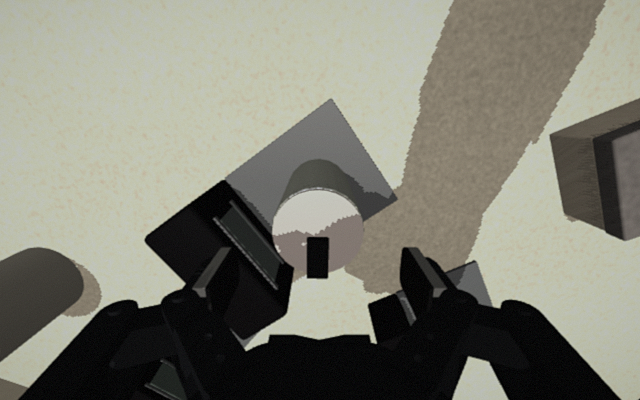

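The wrist view shows the tin's lid at (318,235), centred between the fingers. The tab at (318,258) points along tool −x, about +27.5°, and the scanner points about −26.7°. The turn needed is therefore 54°. I'll descend and grip.

>>> jog_arm(
  motion=[0,0,3,0,0,0,6,0,0,0,7.3,0,0,0,7.3,0,0,0,7.3,0],
)

```text
clock: 3.6
position: [525.6, 234.8, 60.0]
ee_rot: [0.001, -0.24, 0.971, 0.0]
ft_force: [-0.3, -0.0, -0.2]
grip_width: 0.995
grip_force: 0.0
```

>>> jog_arm(
  motion=[0,0,0,0,0,0,0,0,0,0,0,0,0,0,0,0,0,0,0,0,0,0,0,0],
  jaw=5.5,
)

```text
clock: 4.35
position: [525.4, 234.6, 59.7]
ee_rot: [0.001, -0.24, 0.971, 0.0]
ft_force: [-0.0, 0.1, 6.2]
grip_width: 0.688
grip_force: 64.3
```

>>> jog_arm(
  motion=[0,0,0,6,0,0,0,13,0,0,0,21,0,0,0,29,0,0,0,37,0,0,0,44,0,0,0,50,0,0,0,54,0,0,0,54,0,0,0,54,0,0,0,54],
)

```text
clock: 5.72
position: [525.3, 235.0, 59.6]
ee_rot: [0.001, 0.227, 0.974, 0.001]
ft_force: [0.4, 0.1, 5.0]
grip_width: 0.69
grip_force: 64.8
```

```bash
python3 ang.py 525 235 wrist
```

```text
wrist white lvl [  5. 120. 123.]
wrist tab 2857 [532.62475895 231.80323399] rect ((532.2596435546875, 231.9861602783203), (39.740116119384766, 19.941984176635742), 63.68246078491211) pca 65.56973198311798
block ((561.8427734375, 148.7729034423828), (0.9201545715332031, 3.679807424545288), 10.004988670349121)
```

Tool yaw has turned by the full 54°. I'll release, rise and check.

>>> jog_arm(
  motion=[0,0,0,0,0,0,0,0,0,0,0,0,0,0,0,0,0,0,0,0,0,0,-3,0,0,0,-7.5,0,0,0,-12.5,0,0,0,-17.5,0,0,0,-17.5,0,0,0,-17.5,0,0,0,-17.5,0],
  jaw=8.5,
)

```text
clock: 7.28
position: [523.4, 234.1, 231.6]
ee_rot: [-0.001, 0.227, 0.974, -0.001]
ft_force: [-0.0, 0.5, -0.0]
grip_width: 0.992
grip_force: 0.0
```

```bash
python3 ang.py 525 235 wrist; python3 m.py e.png
```

```text
wrist white lvl [ 19. 121. 186.]
wrist tab 326 [535.81340207 230.79772736] rect ((536.1580200195312, 231.02926635742188), (13.620433807373047, 22.696224212646484), 63.491355895996094) pca 151.56877624352657
block ((609.036865234375, 190.18145751953125), (120.06232452392578, 50.204654693603516), 63.037010192871094)
tin (525.4564819335938, 236.43475341796875) 30.260826110839844 115.35253015239361
tab 384 [12.13218633 -6.47746205] ang -28.098081094157358
block 3881 [609.2 190.2] [120.1  50.1] ang 63.2
[523.53210906 234.14886636 231.73498306] [-1.25798125e-03  2.26752883e-01  9.73951286e-01 -6.64162034e-04] 7.375
```

View pics/e.png

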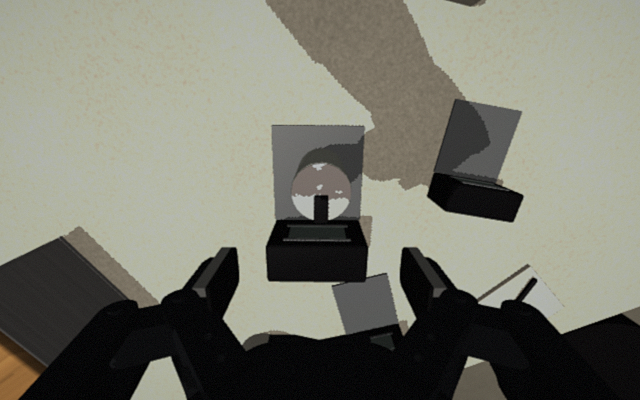

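The tab at (320,208) points at the window at (317,232). Tab and scanner both measure about −27°, so the tin is done. Now I'm moving above the bar.

>>> jog_arm(
  motion=[-1,-3,-3,5,-3,-8,-3,12,-5.5,-13.5,-3,20,-8,-19.5,-3,28,-10.5,-25.5,-3,36,-13,-31.5,-3,43,-15,-37,-3,49,-17,-41.5,-3,53,-18,-44.3,-3,54.5,-18,-44.3,-3,54.5,-18,-44.3,-3,54.5,-18,-44.3,-3,54.5],
  jaw=5,
)

```text
clock: 8.88
position: [490.2, -241.3, 263.1]
ee_rot: [-0.0, 0.647, 0.763, 0.0]
ft_force: [-0.8, 0.3, -0.7]
grip_width: 0.586
grip_force: 0.0
```

```bash
cat > bar.py <<'E'
from h import *
import sys
p=robot.get_image('wrist');save(sys.argv[1],p['color'])
X,u,v=cloud(p)
m=(np.hypot(X[:,0]-490,X[:,1]+243)<75)&(X[:,2]>168)&(X[:,2]<200)
if m.sum()>10: print('bar',cv2.minAreaRect(X[m][:,:2].astype(np.float32)),X[m].mean(0),X[m][:,2].max())
m=(np.abs(X[:,0]-540)<150)&(np.abs(X[:,1]+235)<150)&(X[:,2]>130)&(X[:,2]<156)
print('lid',cv2.minAreaRect(X[m][:,:2].astype(np.float32)),np.median(X[m][:,2]))
s=robot.sense();print(s['position'],s['ee_rot'],s['clock'])
E
python3 bar.py f.png
```

```text
bar ((490.9327087402344, -242.67408752441406), (9.925837516784668, 108.8505859375), 9.065241813659668) [ 490.03342834 -238.3505891   184.88879371] 188.1556190399791
lid ((542.1290893554688, -235.00564575195312), (179.7751007080078, 205.9578094482422), 9.213191032409668) 144.24956313081393
[ 490.3266982  -241.34682856  263.30669854] [-1.07742363e-04  6.46822203e-01  7.62640816e-01  1.05886588e-04] 8.925
```

View pics/f.png

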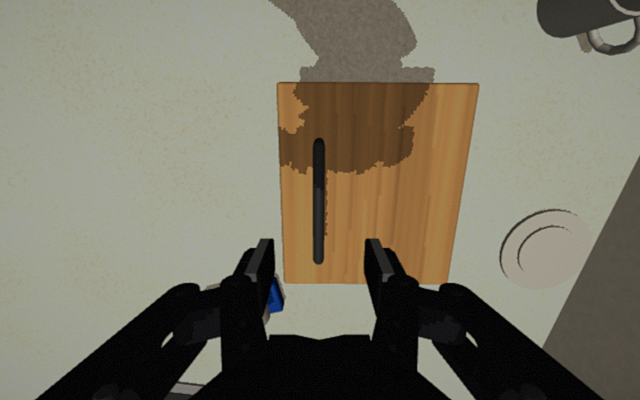

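The bar at (318,200) lies centred between the fingers and parallel to the pads. I'll descend and pinch.

>>> jog_arm(
  motion=[0,0,4,0,0,0,8,0,0,0,10.2,0,0,0,10.2,0,0,0,10.2,0],
)

```text
clock: 9.55
position: [490.9, -242.4, 162.5]
ee_rot: [0.001, 0.647, 0.762, 0.0]
ft_force: [0.0, 0.3, 0.0]
grip_width: 0.583
grip_force: 0.0
```

>>> jog_arm(
  motion=[0,0,0,0,0,0,0,0,0,0,0,0,0,0,0,0,0,0,0,0,0,0,0,0],
  jaw=0,
)

```text
clock: 10.3
position: [489.8, -243.0, 162.3]
ee_rot: [0.0, 0.648, 0.762, -0.0]
ft_force: [-3.7, 0.0, 5.9]
grip_width: 0.092
grip_force: 58.7
```

Run:
```python
from h import *
import math
s=robot.sense();print(s['position'],s['ee_rot'],s['ft_force'],s['grip_width'])
r=math.hypot(140,50);a0=math.atan2(50,140)
for d in (5,10,15,20,25,30,35,40,45):
  a=a0+math.radians(d);print(d,'hx %.1f up %.1f'%(140-r*math.cos(a),r*math.sin(a)-50))
```

```text
[ 489.82386255 -243.00397398  162.33934369] [ 4.04402644e-04  6.47722451e-01  7.61876154e-01 -4.34434169e-04] [-3.69139649  0.04326039  5.91811898] 0.09176538394489499
5 hx 4.9 up 12.0
10 hx 10.8 up 23.6
15 hx 17.7 up 34.5
20 hx 25.5 up 44.9
25 hx 34.2 up 54.5
30 hx 43.8 up 63.3
35 hx 54.0 up 71.3
40 hx 64.9 up 78.3
45 hx 76.4 up 84.4
```

>>> jog_arm(
  motion=[0,0.2,-0.6,0,0,0.5,-1.2,0,0,0.8,-1.8,0,0,1.08,-2.36,0,0,1.4,-2.9,0,0,1.77,-3.45,0,0,2.15,-3.97,0,0,2.55,-4.49,0,0,2.55,-4.49,0,0,2.55,-4.49,0],
)

```text
clock: 11.55
position: [513.3, -239.2, 206.4]
ee_rot: [-0.001, 0.648, 0.762, -0.002]
ft_force: [-7.3, -4.5, 1.7]
grip_width: 0.092
grip_force: 58.8
```

```bash
cat > lid.py <<'E'
from h import *
for n in('wrist','top','scene'):
  p=robot.get_image(n);X,u,v=cloud(p)
  c=p['color'][v,u].astype(int);w=(c[:,0]-c[:,2]>25)
  d=np.array([np.cos(.16),np.sin(.16)]);h=np.array([489.8,-243])+140*d
  q=X[:,:2]-h;s=-q@d;l=q@np.array([-d[1],d[0]])
  m=w&(np.abs(l)<95)&(s>-20)&(s<190)&(X[:,2]>125)&(X[:,2]<330)
  if m.sum()<50: print(n,m.sum());continue
  # plane fit, robust
  A=np.c_[s[m],l[m],np.ones(m.sum())];z=X[m][:,2];k=np.ones(len(z),bool)
  for _ in range(8):
    x=np.linalg.lstsq(A[k],z[k],rcond=None)[0];r=np.abs(A@x-z);k=r<max(4,2*np.median(r))
  print(n,m.sum(),k.sum(),'lid angle',np.degrees(np.arctan(x[0])))
s=robot.sense();print(s['position'],s['ft_force'],s['moment'],s['grip_width'],s['grip_force'],s['clock'])
E
python3 lid.py
```

```text
wrist 46091 45803 lid angle 18.88366171478472
top 1647 1434 lid angle 19.034091595781433
scene 2429 2124 lid angle 18.92723939261458
[ 513.26815848 -239.15721515  206.35586145] [-8.30529983 -4.41995658  1.53328085] [-0.89984308  1.81608545 -0.03079298] 0.09159717789885895 58.809664249420166 11.7
```

>>> jog_arm(
  motion=[0,0.42,-0.49,0,0,0.87,-0.96,0,0,1.34,-1.41,0,0,1.83,-1.84,0,0,2.33,-2.25,0,0,2.85,-2.64,0,0,3.39,-3.0,0,0,3.94,-3.34,0,0,4.5,-3.66,0,0,5.09,-3.95,0,0,5.09,-3.95,0,0,5.09,-3.95,0],
)

```text
clock: 13.2
position: [565.0, -231.0, 249.0]
ee_rot: [0.001, 0.648, 0.762, -0.001]
ft_force: [-9.4, -1.4, 13.0]
grip_width: 0.091
grip_force: 61.5
```

```bash
python3 lid.py
```

```text
wrist 35917 34534 lid angle 44.669957243055876
top 732 676 lid angle 44.729121179298126
scene 2186 1779 lid angle 44.79840187584052
[ 564.92622236 -230.9621172   249.01078875] [-8.6120967  -1.73774227 13.0495163 ] [-3.55836308e-01  1.69201468e+00 -8.64869403e-04] 0.09094336226586633 61.44829988479614 13.35
```

>>> jog_arm(
  motion=[0,0.05,0,0,0,0.05,0,0,0,0.05,0,0,0,0.05,0,0,0,0.05,0,0,0,0.05,0,0],
)

```text
clock: 14.1
position: [565.2, -230.9, 249.1]
ee_rot: [0.001, 0.648, 0.762, -0.001]
ft_force: [-9.0, -1.4, 14.0]
grip_width: 0.088
grip_force: 61.5
```

```bash
python3 lid.py
python3 - <<'E'
from h import *
p=robot.get_image('top');save('g.png',cv2.resize(p['color'][120:300,150:450],(800,480)))
E
```

```text
wrist 35867 34461 lid angle 44.78143605103907
top 726 669 lid angle 45.22622721927398
scene 2195 1840 lid angle 44.89744911305322
[ 565.21085789 -230.92126946  249.13087147] [-8.81277268 -3.07659318 13.33902442] [-0.26726607  1.88996801 -0.07662942] 0.09385255257234211 61.49342358112335 14.25
```

View pics/g.png

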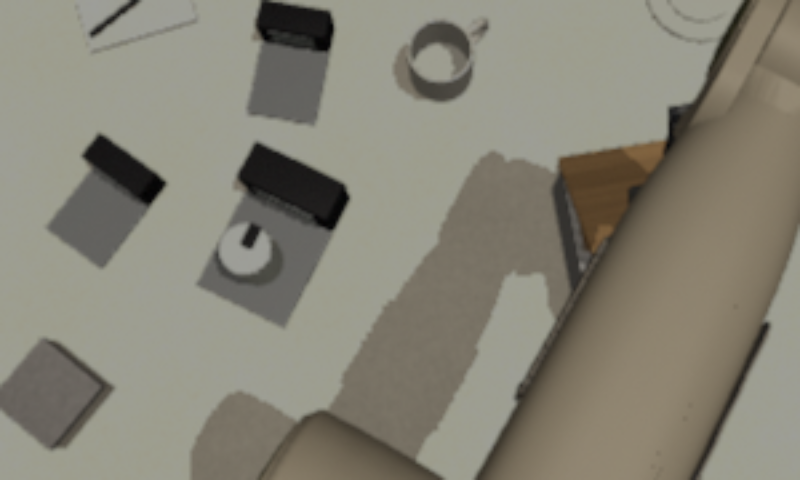

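The tin stands at (246,250) with its tab facing the block. The bystanders haven't moved, and the lid is steady at about 45°. Handing in.

```bash
python3 -c "
from plant import robot
print(robot.job_done())"
```

```text
the job is handed in; nothing more can be done
None
```

I handed the job in: the tin is released upright on the largest scanner's plate with its label within about 2° of facing the window, and the arm is holding the bread bin's lid open at about 45°, steady; the mug and carton look unmoved, and I never went near the tape dispenser.

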